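Load the cover plate into the sprung stage

ROBOT

A 7-joint arm with a two-finger parallel gripper is mounted at the origin on a cart in front of the work surface, level with it; the furniture and walls round the work are solid. World frame = base frame: x ahead of the robot, y to its left, z up, the work surface at z = 0. Lengths are in mm, angles in rad, forces in N, time in s.
With the tool pointing down it reaches from about 425 to 950 mm from the base axis. Payload 16.7 kg.
Tool frame: the origin (TCP) lies at the centre of the arm's flange, where the gripper is bolted on; the fingertips stand 199 mm ahead of it and the grasp point (between the pads) lies 180 mm ahead of it (env.grip_point_offset is the distance from the TCP to the grasp point, in mm); z points along the fingers, y is the line along which they close (so a half turn about z gives the same grasp; the last joint's range is limited). The gripper opens to 94 mm and grips with 3 to 60 N. Pads are 16 mm wide; open, the fingers measure 119 mm over their backs; the gripper's body (75 mm by 177 mm) begins 78 mm behind the grasp point.
Start: joints at [-0.149, 0.426, 0.074, 1.606, -0.034, 1.111, -0.067], TCP at [674.973, -0.024, 404.667] pointing down, gripper open.
Joint ranges: [-2.85, 2.85], [-0.5, 2.14], [-1.23, 1.37], [0.21, 2.46], [-1.02, 4.16], [0.16, 2.05], [-2.73, 2.73]. Speed limits (rad/s): [1.89, 1.89, 2.39, 2.39, 3.01, 3.01, 3.01].

INTERFACE

Orientations are given as a 3x3 rotation matrix whose columns are the frame's x, y, z axes.
In Python, from cell import sensors, get_image, env gives the robot as it stands.
- The arm moves only by the tool servo_tool, never from a script. Its argument "plan" is a list that holds one entry, the list of rows, each a list of 4 numbers: the shift along the tool's x, y, z in mm, then the turn about the tool's z in degrees. In form: [[[tx, ty, tz, spin], ...]]. A call has 1 to 10 rows; each row shifts and turns the commanded pose from where the row before left it, along the tool's axes as they then stand; what a row does not reach is not made up. A row lasts 1/10 s, in which the tool goes at most 50 mm and 8.59 degrees, less where a joint would pass 70% of its speed; a pose out of reach is approached as far as the arm can. A call with a gripper value outside its range is refused whole. "fingers" is the closure, from 0 (fully open) to 1 (shut), set as the call begins (left out, the last holds). The fingers move at their own pace and stop on an object; "force" is the grip in N (left out, the last holds). Time passes only in rows, so rows that do not move let the fingers close. It gives the time, the measured TCP pose, the force, the opening and the grip force at its end, in the units of the state.
- sensors.get_obs(): the state, without advancing time (a new reading comes with each control period).
- get_image(name): name is "scene" or "side" or "wrist"; returns a dict with "color" (384x512x3 uint8, red, green, blue), "intrinsics" (3x3 intrinsics, pixels), "T" (4x4, takes a point from camera to world coordinates). Camera axes: x right, y down, z forward; pixel columns grow to the right and rows downward; lengths in mm; the calibration is good to about 2 mm. A picture is of the moment at which its call begins. There is no depth.
- env.sign_off(): hands the job in; it is judged then, once.
The state is a dict: "clock": time; "q": joint angles; "qvel": joint speeds; "joint_efforts": joint torques, N m; "tcp_pos": TCP position; "ee_rot": TCP orientation; "wrist_force": force on the tool from outside, world axes, zero at the start; "torque": the same for the moment, N m; "finger_gap": finger opening in mm; "grip_force": force on a finger pad.
Only numpy, scipy, OpenCV 4.12 (cv2) and the standard library are available. Lean on these libraries where they do the work, as an engineer would, in place of code of your own. Each camera call takes 0.05 s, during which the arm holds its last target. There are 200 camera calls.

TASK

Pick up the flat, nearly square black cover plate and lay it flat on the middle of the raised spring platform of the loading stage, its long sides running straight from one end lip to the other. Then press it down against the spring until the latch catches, let go, and leave the platform locked down with the plate on it.

Things in the scene. Friction and masses are not known exactly. Their poses are not given: they have to be found in the camera images.
- cover_center (a point): Centre (half-way up) of the loose black cover plate: 62 mm along x, 52 mm along y, 8 mm thick, two corners cut off at one end, about 30 g. It lies flat on the bench, z up, so this point is 4 mm up. Grip it across the 52 mm, fingers closing along its y. The round black cap and the tin near it are not it.
- platform_top (a point): Centre of the top face of the sprung aluminium platform, moving with it: 100 mm (x) by 104 mm (y), z up, 62 mm above the bench when up, over a grey base fixed at varying place and yaw. A lip 3 mm high runs along each x end (92 mm between); y sides open. The plate goes mid-way, its x along this x, either way round. Latch housing: 68 mm out along +x, 61 mm high.
- platform (a joint): How far the platform is pressed down (m): 0 up, 0.028 hard stop. Spring 3.5 N at the top to 9 N at the bottom; the latch adds up to 4 N on the way. Let go too early it springs back up; the latch catches at 0.018 to 0.020, so press slowly (20 mm/s) on to 0.022 to 0.028 for a moment. Latched and let go it rests at about 0.018.
- latch (a joint): How far the latch's spring bolt is pushed back (m): 0 out (at rest, and when it has snapped over the platform's edge), up to 0.008 while the edge passes its sloped nose. It moves by itself.
Things that resemble listed ones, but are neither listed nor needed, are in the scene too. What is shaped like the part that bears cover_center but brown is not meant.

How it is judged:
By the outcome, as a careful person would: the job done as asked, in the order asked, and still so for the second after the job is handed in, with the robot touching nothing.
It also fails if it takes over 45 s, if anything falls off the work surface, if the arm or the gripper's body presses on something with over 40 N, if the wrist force passes 120 N, or if a joint passes its speed limit or range.

## Working session

There is one attempt and no reset: what is moved stays moved. The work goes in short steps, Python scripts to look and compute and a tool call to move; the robot and the scene stay as the last step left them, time stands still between calls to the robot, and variables do not carry over. Pictures are saved under pics/ and viewed, at most 10 in all, crops included, and the job is handed in when it is done.

Besides the shell and the picture viewer there is one more tool, called after "Emit:" by a JSON object that holds its "fn" and its "kwargs". servo_tool: Moves the arm, as the interface text tells. Its arguments: {"type":"object","properties":{"plan":{"type":"array","items":{"type":"array","items":{"type":"array","items":{"type":"number"}}}},"fingers":{"type":"number"},"force":{"type":"number"}},"required":["plan"]}

```bash
mkdir -p pics
cat > h.py <<'E'
import numpy as np, cv2
from cell import sensors, get_image, env
def snap(n):
    d=get_image(n); np.savez(f'pics/{n}.npz',**d); return d
def ray(d,u,v,z):
    K,T=np.array(d['intrinsics']),np.array(d['T'])
    r=T[:3,:3]@np.linalg.solve(K,[u,v,1]); o=T[:3,3]
    return o+r*(z-o[2])/r[2]
def proj(d,p):
    K,T=np.array(d['intrinsics']),np.array(d['T'])
    c=K@(T[:3,:3].T@(np.asarray(p,float)-T[:3,3])); return c[:2]/c[2]
E
python3 - <<'E'
from h import *
ims=[snap(n) for n in('scene','wrist')]
o=np.hstack([i['color'] for i in ims])
cv2.imwrite('pics/a.png',cv2.resize(ims[0]['color'][:,:,::-1],(800,600)))
cv2.imwrite('pics/b.png',cv2.resize(ims[1]['color'][:,:,::-1],(800,600)))
for i in ims: print(np.round(i['T'],2).tolist())
print(sensors.get_obs())
E
```

```text
[[0.86, -0.25, 0.45, 52.12], [-0.51, -0.44, 0.74, -647.69], [0.02, -0.86, -0.5, 571.25], [0.0, 0.0, 0.0, 1.0]]
[[1.0, 0.0, -0.0, 674.18], [0.0, -0.96, -0.27, 79.43], [-0.0, 0.27, -0.96, 383.8], [0.0, 0.0, 0.0, 1.0]]
{'clock': 0.1, 'q': array([-0.14949632,  0.4266454 ,  0.07385386,  1.60655741, -0.03413656,
        1.1107946 , -0.06708664]), 'qvel': array([-0.00062395, -0.00066409,  0.0018256 , -0.00114345, -0.00079586,
       -0.00083405, -0.00095494]), 'joint_efforts': array([ 8.83693836e-03, -9.37480974e+01,  3.67656559e+00, -4.55044663e+01,
       -4.87404736e-02,  1.68144610e-02,  1.07460426e-04]), 'tcp_pos': array([ 6.74823888e+02, -1.05659566e-02,  4.04055215e+02]), 'ee_rot': array([[ 3.94033671e-05,  9.99999344e-01, -1.14499608e-03],
       [ 9.99999998e-01, -3.94564782e-05, -4.63628383e-05],
       [-4.64079854e-05, -1.14499425e-03, -9.99999343e-01]]), 'wrist_force': array([-0.31852685, -1.38340895,  0.88622986]), 'torque': array([ 0.0051209 , -0.04735521, -0.01275211]), 'grip_force': 0.0, 'finger_gap': 94.00105629551115}
```

View pics/a.png

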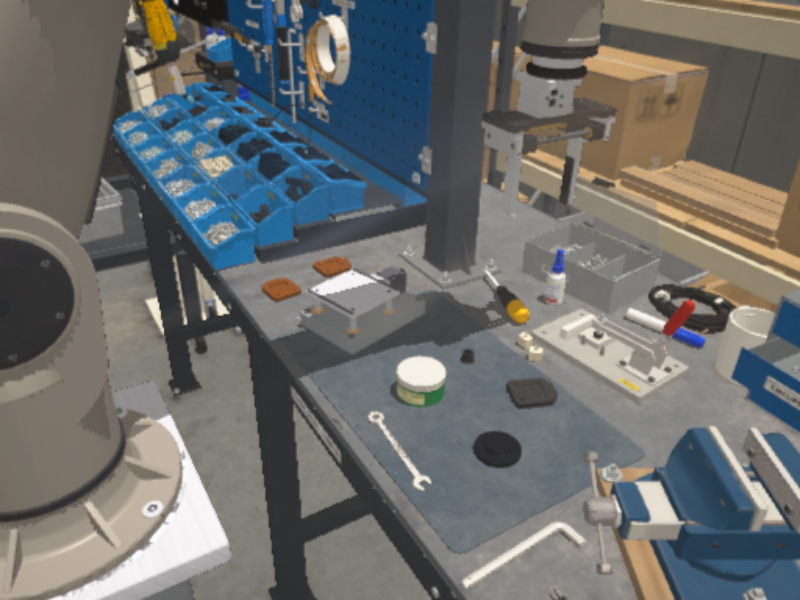

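View pics/b.png

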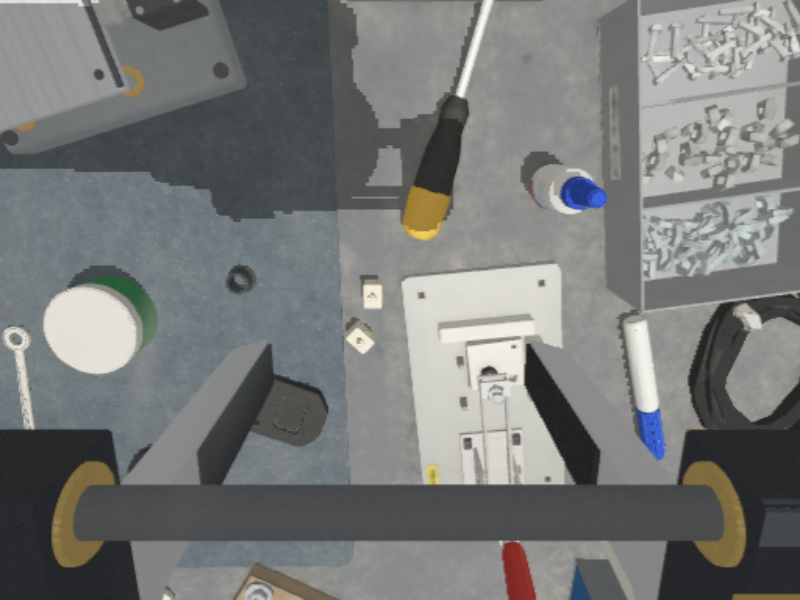

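Scene (800-wide picture): candidates are the black squarish plate (531,392), the round black cap (497,448), the tin (420,380) and the brown plates (281,289) and (332,266). The black squarish plate with two cut corners is the one I want. The stage is at (352,290), with its latch at about (397,278). In the wrist view the plate is at (290,410), partly behind a finger, and the stage is at the top left.

Run:
```python
from h import *
s=np.load('pics/scene.npz');w=np.load('pics/wrist.npz')
k=.64
print('cover',ray(s,531*k,390*k,8),ray(w,290*k,408*k,8))
for p in [(308,290),(343,271),(400,290),(362,316)]: print(ray(s,p[0]*k,p[1]*k,62))
print('latch',ray(s,397*k,275*k,61))
c=s['color'][:,:,::-1]
a=cv2.resize(c[150:240,180:280],None,fx=4,fy=4,interpolation=2)
b=cv2.resize(c[225:315,290:390],None,fx=4,fy=4,interpolation=2)
cv2.imwrite('pics/c.png',np.hstack([a,b]))
```

```text
cover [ 582.10185845 -131.12232385    8.        ] [ 586.70277433 -125.40528164    8.        ]
[395.55089767 177.50290772  62.        ]
[469.92170329 206.3241412   62.        ]
[518.31447608 108.67311254  62.        ]
[431.97519427  71.08083295  62.        ]
latch [539.94955463 153.86816219  61.        ]
```

View pics/c.png

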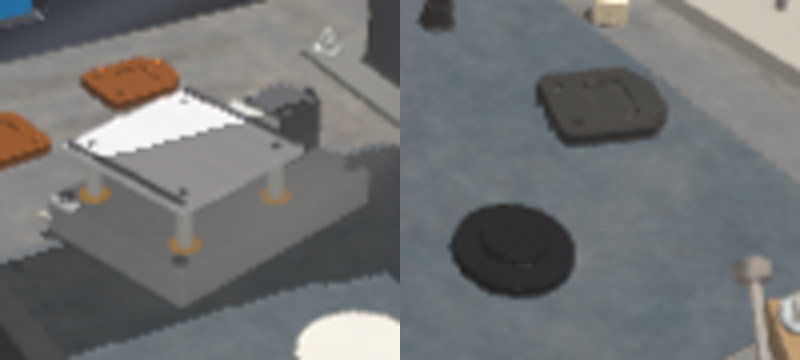

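The left crop shows the aluminium platform, with corners at (66,146), (185,90), (303,150) and (185,208) and the latch housing at (288,115). In the right crop the plate with the two cut corners is at (600,103), so the choice is confirmed over the round cap at (512,250). Next I move to see the plate clear of the fingers.

Emit:
{"fn": "servo_tool", "kwargs": {"plan": [[[-36, -18, 10, 0], [-36, -18, 10, 0], [-36, -18, 10, 0], [-36, -18, 10, 0], [-36, -18, 10, 0], [0, 0, 0, 0], [0, 0, 0, 0], [0, 0, 0, 0]]]}}

```text
clock: 0.9
tcp_pos: [585.5, -179.1, 354.7]
ee_rot: [[-0.001, 1.0, 0.0], [1.0, 0.001, 0.0], [0.0, 0.0, -1.0]]
wrist_force: [0.1, 0.6, -0.4]
finger_gap: 94.3
grip_force: 0.0
```

Run:
```python
from h import *
w=snap('wrist'); c=w['color']
cv2.imwrite('pics/d.png',cv2.resize(c[:,:,::-1],(800,600)))
m=(c.max(2)<75).astype(np.uint8)
p=proj(w,[584,-128,8]);print('expect',p, p/.64)
m=cv2.morphologyEx(m,cv2.MORPH_CLOSE,np.ones((5,5)))
cs,_=cv2.findContours(m,0,2)
for q in cs:
    if cv2.contourArea(q)<800: continue
    W=np.array([ray(w,u,v,8)[:2] for u,v in q[:,0]],np.float32)
    r=cv2.minAreaRect(W); print(cv2.contourArea(q),q[:,0].mean(0),r,cv2.boxPoints(r).tolist())
    if cv2.contourArea(q)<8000: print(np.round([ray(w,*u,8)[:2] for u in cv2.approxPolyDP(q,4,True)[:,0]],1).tolist())
o=sensors.get_obs();print(o['tcp_pos'],o['clock'])
```

```text
expect [254.13252143 122.46829314] [397.08206473 191.35670804]
5492.0 [458.41346154 330.89423077] ((843.07470703125, -367.92120361328125), (109.3951416015625, 148.79534912109375), 0.1671678125858307) [[788.1603393554688, -293.68341064453125], [788.5944213867188, -442.4781494140625], [897.9890747070312, -442.15899658203125], [897.5549926757812, -293.3642578125]]
[[790.6, -293.7], [789.6, -338.6], [796.8, -319.0], [812.5, -318.9], [835.7, -347.8], [849.2, -396.4], [843.7, -412.3], [832.9, -412.4], [807.5, -387.9], [788.6, -388.0], [789.0, -442.5], [898.0, -436.1], [889.6, -396.2], [858.4, -394.9], [857.8, -361.3], [882.2, -361.2], [867.9, -293.5]]
1616.5 [356.272 268.312] ((699.7084350585938, -284.1173095703125), (25.448890686035156, 124.0404281616211), 28.514482498168945) [[658.9202880859375, -235.69476318359375], [718.134765625, -344.68865966796875], [740.49658203125, -332.53985595703125], [681.2821044921875, -223.54595947265625]]
[[671.3, -229.0], [671.1, -257.7], [715.4, -338.8], [729.1, -338.7], [728.3, -310.2]]
1560.0 [153.3697479 267.8907563] ((470.6590576171875, -284.3104553222
[... 1234 characters left out ...]
, [363.1, -389.1], [339.0, -413.8], [321.3, -405.1], [324.8, -372.4], [341.4, -337.1], [359.1, -318.8], [369.3, -318.8], [380.9, -339.7], [379.6, -294.7], [331.2, -293.6]]
3268.5 [251.578125 120.65625 ] ((582.4525146484375, -127.51950073242188), (58.07172775268555, 66.5809097290039), 80.37229919433594) [[544.7747802734375, -150.5787353515625], [610.41796875, -161.71408081054688], [620.1302490234375, -104.46026611328125], [554.487060546875, -93.32492065429688]]
[[553.6, -98.7], [560.1, -104.2], [553.4, -107.0], [556.1, -114.4], [547.6, -142.1], [593.9, -158.9], [604.7, -153.9], [615.9, -129.4], [611.6, -114.3], [601.0, -108.7], [603.8, -103.2]]
[ 585.57056535 -178.81373626  354.74769089] 0.95
```

View pics/d.png

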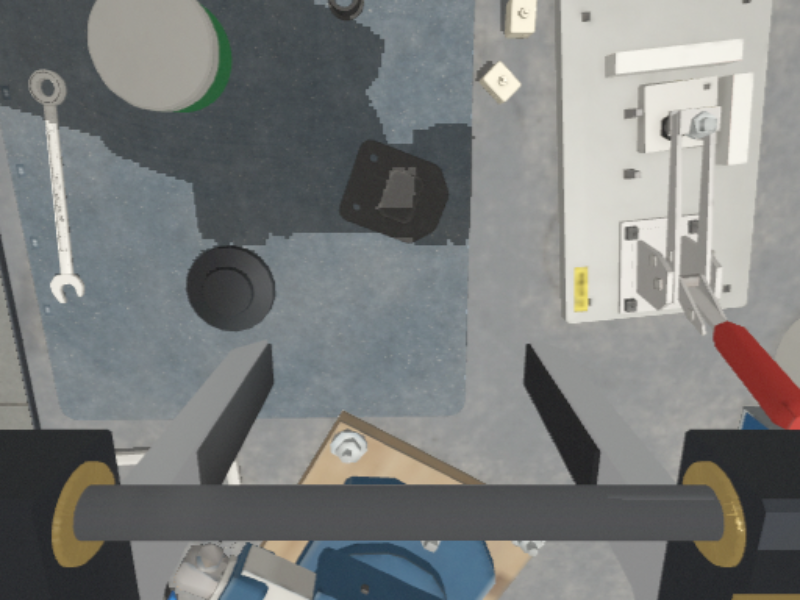

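The plate is at about (395,192). Its uncut end faces left, from (371,140) to (342,217), and its cut corners are on the right. The plate lies in shadow, so I brighten a crop to pin down its edges.

Run:
```python
from h import *
w=np.load('pics/wrist.npz'); c=w['color'][75:170,205:305,::-1]
g=(255*(c/255.)**.5).clip(0,255).astype(np.uint8)
cv2.imwrite('pics/e.png',cv2.resize(g,None,fx=6,fy=6,interpolation=2))
```

```text
(no output)
```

View pics/e.png

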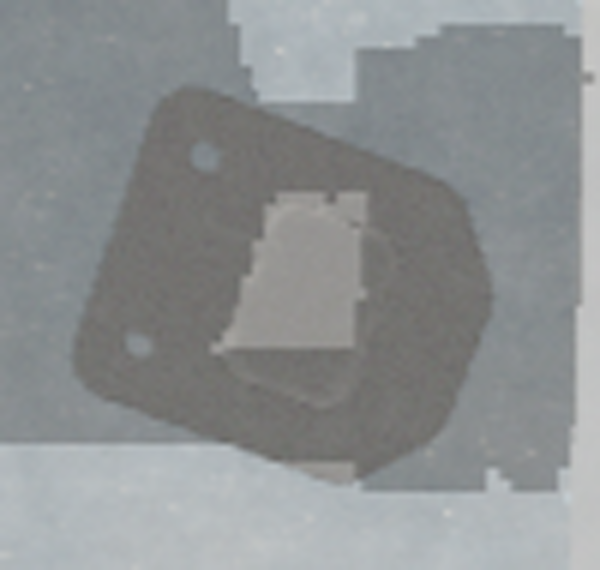

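Run:
```python
from h import *
w=np.load('pics/wrist.npz')
W=lambda x,y: ray(w,205+(x+.5)/6-.5,75+(y+.5)/6-.5,8)[:2]
L=[W(150,130),W(80,335)];T=[W(215,92),W(440,180)];B=[W(115,402),W(335,482)];R=[W(490,300),W(450,410)]
ang=lambda e:np.degrees(np.arctan2(*(e[1]-e[0])[::-1]))
for n,e in zip('LTBR',(L,T,B,R)): print(n,np.round(e,1).tolist(),ang(e))
th=np.radians((ang(T)+ang(B)+ang(L)+90)/3); x=np.array([np.cos(th),np.sin(th)]);y=np.array([-x[1],x[0]])
l=np.mean(L,0)@x;r=R[0]@x;t=np.mean(T,0)@y;b=np.mean(B,0)@y
print(np.degrees(th),'len',r-l,'wid',t-b,'c',x*(l+r)/2+y*(t+b)/2,'c from left',x*(l+31)+y*(t+b)/2)
```

```text
L [[560.7, -103.5], [548.7, -135.7]] -110.39052817740807
T [[571.0, -97.7], [606.7, -111.1]] -20.56329547440639
B [[554.1, -146.6], [590.3, -159.8]] -20.056822602824454
R [[615.2, -130.0], [609.1, -147.8]] -108.78044132453113
-20.336882084879637 len 60.34533694095296 wid 51.568990412057474 c [ 583.08217856 -129.76139963] c from left [ 583.85793872 -130.04892986]
```

The measured size, 60 × 52 mm, matches the plate. Its centre is (583.5,-130), with its x axis at -20.3°. I centre over it and turn 70°.

Emit:
{"fn": "servo_tool", "kwargs": {"plan": [[[25, -1, 0, 0], [24, -1, 0, 0], [0, 0, 10, -8], [0, 0, 10, -8], [0, 0, 10, -8], [0, 0, 10, -8], [0, 0, 10, -8], [0, 0, 10, -8], [0, 0, 10, -8], [0, 0, 10, -8]]]}}

```text
clock: 1.95
tcp_pos: [583.5, -129.7, 274.4]
ee_rot: [[-0.902, 0.432, 0.0], [0.432, 0.902, 0.0], [-0.0, 0.001, -1.0]]
wrist_force: [0.2, 0.3, 0.2]
finger_gap: 94.0
grip_force: 0.0
```

Emit:
{"fn": "servo_tool", "kwargs": {"plan": [[[0, 0, 10, -5.7], [0, 0, 0, 0], [0, 0, 0, 0], [0, 0, 0, 0]]]}}

```text
clock: 2.35
tcp_pos: [583.3, -130.6, 265.3]
ee_rot: [[-0.937, 0.349, 0.001], [0.349, 0.937, -0.0], [-0.001, 0.0, -1.0]]
wrist_force: [-0.3, 0.2, 0.1]
finger_gap: 93.8
grip_force: 0.0
```

Run:
```python
from h import *
w=snap('wrist'); s=snap('side')
o=sensors.get_obs();print(o['tcp_pos'],o['clock'],o['ee_rot'],o['q'],o['wrist_force'])
g=(255*(w['color']/255.)**.6).astype(np.uint8)
cv2.imwrite('pics/f.png',np.hstack([cv2.resize(i[:,:,::-1],(400,300),interpolation=3) for i in (g,s['color'])]))
```

```text
[ 583.23162378 -130.72792449  265.27611364] 2.45 [[-9.37473588e-01  3.48055476e-01  8.10452529e-04]
 [ 3.48055467e-01  9.37473929e-01 -1.57052993e-04]
 [-8.14441271e-04  1.34849400e-04 -9.99999659e-01]] [ 0.23373894  0.46370844 -0.15374561  1.89105677  0.09639199  0.79305979
  1.2436275 ] [-0.29076531 -0.25903147  0.44689739]
```

View pics/f.png

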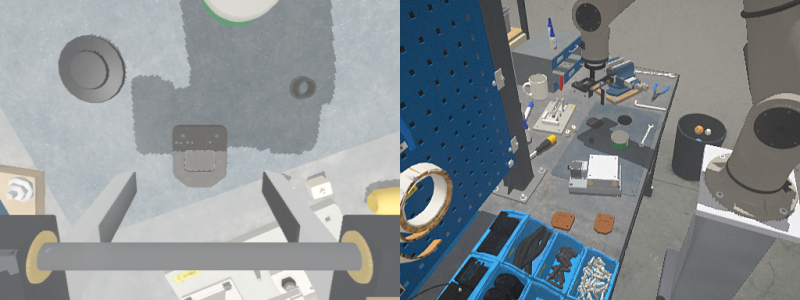

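In the wrist half the plate is square to the fingers and centred between them, at (200,157). I descend and grip.

Emit:
{"fn": "servo_tool", "kwargs": {"plan": [[[0, 0, 20, 0], [0, 0, 20, 0], [0, 0, 12, 0], [0, 0, 6, 0], [0, 0, 4, 0], [0, 0, 2, 0], [0, 0, 0, 0], [0, 0, 0, 0]]]}}

```text
clock: 3.25
tcp_pos: [583.1, -131.1, 201.2]
ee_rot: [[-0.938, 0.347, 0.001], [0.347, 0.938, -0.0], [-0.001, 0.0, -1.0]]
wrist_force: [0.1, 0.2, -0.5]
finger_gap: 93.8
grip_force: 0.0
```

Emit:
{"fn": "servo_tool", "kwargs": {"plan": [[[0, 0, 0, 0], [0, 0, 0, 0], [0, 0, 0, 0], [0, 0, 0, 0], [0, 0, 0, 0], [0, 0, 0, 0], [0, 0, 0, 0], [0, 0, 0, 0]]], "fingers": 1, "force": 15}}

```text
clock: 4.05
tcp_pos: [582.9, -131.0, 200.6]
ee_rot: [[-0.938, 0.347, -0.0], [0.347, 0.938, 0.0], [0.0, 0.0, -1.0]]
wrist_force: [0.2, 0.8, 0.4]
finger_gap: 51.5
grip_force: 15.0
```

Gripped: the gap is 51.5 mm. I lift and carry it to a viewpoint from which the wrist camera sees the stage.

Emit:
{"fn": "servo_tool", "kwargs": {"plan": [[[0, 0, -10, 0], [0, 0, -30, 0], [0, 0, -40, 0], [0, 0, -40, 0], [0, 0, -30, 0]]]}}

```text
clock: 4.55
tcp_pos: [583.0, -131.0, 354.0]
ee_rot: [[-0.938, 0.347, 0.002], [0.347, 0.938, -0.0], [-0.002, 0.0, -1.0]]
wrist_force: [-0.4, 0.3, 0.4]
finger_gap: 51.2
grip_force: 15.0
```

Emit:
{"fn": "servo_tool", "kwargs": {"plan": [[[10, 18, 0, 0], [19, 35, 0, 0], [19, 35, 0, 0], [19, 35, 0, 0], [19, 35, 0, 0], [17, 32, 0, 0], [10, 19, 0, 0], [0, 0, 0, 0], [0, 0, 0, 0], [0, 0, 0, 0]]]}}

```text
clock: 5.55
tcp_pos: [549.7, 103.1, 351.0]
ee_rot: [[-0.937, 0.348, 0.0], [0.348, 0.937, -0.0], [-0.0, -0.0, -1.0]]
wrist_force: [-0.0, -0.2, -1.5]
finger_gap: 51.0
grip_force: 15.0
```

Run:
```python
from h import *
w=snap('wrist'); s=np.load('pics/scene.npz')
o=sensors.get_obs();print(o['tcp_pos'],o['clock'],o['ee_rot'],o['finger_gap'],o['grip_force'])
print('post base',ray(s,450*.64,275*.64,0),ray(s,425*.64,255*.64,0))
cv2.imwrite('pics/g.png',cv2.resize(w['color'][:,:,::-1],(800,600),interpolation=2))
```

```text
[549.69016662 102.9361232  350.86672275] 5.6 [[-9.37270289e-01  3.48603496e-01  9.15803905e-05]
 [ 3.48603432e-01  9.37270226e-01 -4.12284043e-04]
 [-2.29559232e-04 -3.54496346e-04 -9.99999911e-01]] 51.30829542581461 14.992017169715837
post base [681.46047794 203.2135417    0.        ] [685.39447873 291.94556849   0.        ]
```

View pics/g.png

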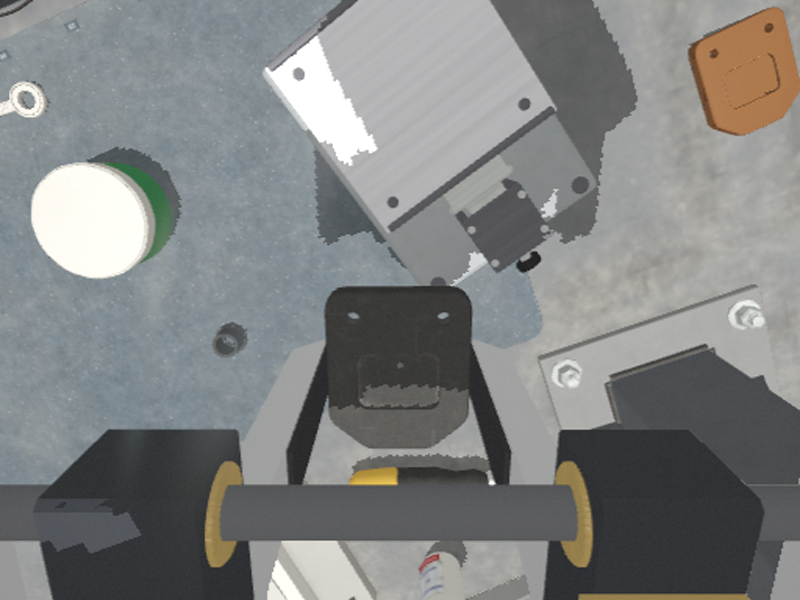

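The plate is held square, with its holes at (352,316) and (443,316). The platform shows corners at (265,70), (388,230) and (556,112), with the latch housing at (505,225). I compute the platform pose and the plate's offset in the hand.

Run:
```python
from h import *
w=np.load('pics/wrist.npz'); o=sensors.get_obs()
P=lambda u,v,z: ray(w,(u+.5)*.64-.5,(v+.5)*.64-.5,z)
A,B,C=[P(*p,z=65)[:2] for p in((265,70),(388,230),(556,112))]
ang=lambda d:np.degrees(np.arctan2(d[1],d[0]))
print(A,B,C,'AB',np.linalg.norm(B-A),ang(B-A),'BC',np.linalg.norm(C-B),ang(C-B),'centre',(A+C)/2)
print('screws',[P(*p,z=62)[:2].round(1).tolist() for p in((299,74),(393,202),(525,104))])
R,t=o['ee_rot'],o['tcp_pos']
zb=t[2]-200.6+8
for n,p in dict(uncutL=(327,295),uncutR=(471,295),top=(400,287),cut=(400,447),L=(327,340),Rr=(471,340)).items(): print(n,(R.T@(P(*p,z=zb)-t)).round(1))
g=cv2.cvtColor(w['color'],cv2.COLOR_RGB2GRAY)[:150,160:370]
cv2.imwrite('pics/h.png',cv2.resize(g,None,fx=3.8,fy=3.8,interpolation=2))
```

```text
[421.07669837  83.17090876] [512.95691513 111.0349111 ] [487.37289844 207.70501208] AB 96.01237867319364 16.870684687280736 BC 99.99825164426629 104.82363978875404 centre [454.2247984  145.43796042]
screws [[427.8, 97.2], [500.7, 118.3], [478.7, 195.4]]
uncutL [ 29.6 -24.4 192.6]
uncutR [ 29.6  25.4 192.6]
top [ 32.5   0.8 192.6]
cut [-30.1   1.  192.6]
L [ 12.9 -25.  192.6]
Rr [ 13.   26.1 192.6]
```

View pics/h.png

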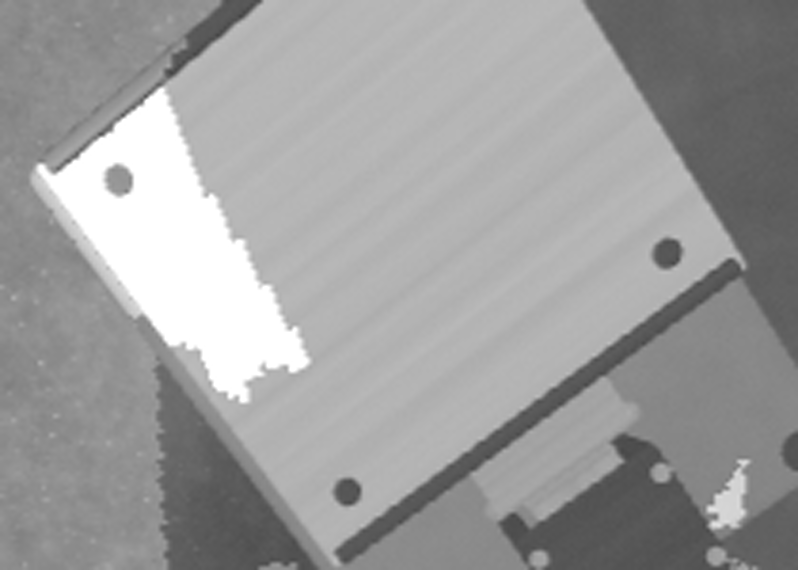

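Run:
```python
from h import *
w=np.load('pics/wrist.npz')
P=lambda u,v,z: ray(w,160+(u+.5)/3.8-.5,(v+.5)/3.8-.5,z)[:2]
th=np.radians(16.2);x=np.array([np.cos(th),np.sin(th)]);y=np.array([-x[1],x[0]])
ang=lambda a,b:np.degrees(np.arctan2(*(b-a)[::-1]))
def line(n,a,b,z):
    a,b=P(*a,z),P(*b,z); print(n,'angle',ang(a,b).round(2),'x',((a+b)/2@x).round(1),'y',((a+b)/2@y).round(1))
line('rlip in',(335,548),(730,262),65);line('rlip out',(350,563),(745,275),65)
line('llip in',(58,172),(262,2),65);line('llip in base',(58,172),(262,2),62);line('llip out',(38,165),(215,10),65)
line('left edge',(50,180),(325,565),62);line('right edge',(587,0),(745,265),62)
s=np.array([P(118,180,62),P(347,491,62),P(667,253,62)])
print('screws',(s@x).round(1),(s@y).round(1),ang(s[0],s[1]),ang(s[1],s[2]))
c=(s[0]+s[2])/2; print(c,c@x,c@y)
```

```text
rlip in angle 105.57 x 521.9 y 13.5
rlip out angle 105.91 x 526.0 y 14.4
llip in angle 106.04 x 430.2 y -9.3
llip in base angle 106.04 x 429.5 y -9.3
llip out angle 107.21 x 426.4 y -14.5
left edge angle 14.73 x 476.5 y -38.2
right edge angle 15.14 x 495.6 y 65.7
screws [437.6 513.5 513.8] [-26.2 -26.2  53.7] 16.171214435500804 106.01589442513236
[452.96468088 145.94264237] 475.6958220958129 13.774680622061608
```

The lip gap of 92 mm, outer width of 100 mm and side width of 104 mm all match. The platform centre is (453.2,146.0) at 16.0°. The TCP target is (454.5,145.9), with a spin of -36.4°.

Emit:
{"fn": "servo_tool", "kwargs": {"plan": [[[20, 1, 0, 0], [30, 2, 0, 0], [30, 2, 0, 0], [24, 2, 0, 0], [0, 0, 14, -7.3], [0, 0, 14, -7.3], [0, 0, 14, -7.3], [0, 0, 14, -7.3], [0, 0, 14, -7.2], [0, 0, 0, 0]]]}}

```text
clock: 6.6
tcp_pos: [454.2, 145.7, 279.4]
ee_rot: [[-0.961, -0.278, -0.002], [-0.278, 0.961, -0.001], [0.003, -0.0, -1.0]]
wrist_force: [0.7, 0.1, 0.1]
finger_gap: 51.4
grip_force: 15.0
```

Emit:
{"fn": "servo_tool", "kwargs": {"plan": [[[0, 0, 5, 0], [0, 0, 0, 0], [0, 0, 0, 0], [0, 0, 0, 0], [0, 0, 0, 0]]]}}

```text
clock: 7.1
tcp_pos: [454.5, 146.9, 276.0]
ee_rot: [[-0.961, -0.277, 0.001], [-0.277, 0.961, 0.0], [-0.001, -0.0, -1.0]]
wrist_force: [0.7, -0.5, -0.2]
finger_gap: 51.1
grip_force: 15.0
```

Run:
```python
from h import *
o=sensors.get_obs();print(o)
w=snap('wrist');s=snap('scene')
cv2.imwrite('pics/i.png',np.hstack([cv2.resize(w['color'][:,:,::-1],(400,300),interpolation=3),cv2.resize(s['color'][120:240,160:320,::-1],(400,300),interpolation=2)]))
R,t=o['ee_rot'],o['tcp_pos']
print('dxy tool',R.T@(np.array([454.5,145.9,t[2]])-t),'yaw err',106-np.degrees(np.arctan2(R[1,1],R[0,1])))
```

```text
{'clock': 7.1, 'q': array([-0.09871523,  0.30363351, -0.40113855,  2.13528602,  0.1756341 ,
        0.73264057,  1.23681619]), 'qvel': array([ 4.98800379e-04,  2.86877398e-03, -3.00801447e-03, -3.74932597e-05,
       -5.24843104e-04, -1.90178835e-03,  3.12312927e-03]), 'joint_efforts': array([ 2.44101940e-02, -6.67094707e+01, -3.53923090e+00, -3.35052860e+01,
        2.24639065e-03,  8.27373401e-02, -2.83135119e-02]), 'tcp_pos': array([454.47368922, 146.94855833, 276.02971347]), 'ee_rot': array([[-9.60938281e-01, -2.76762236e-01,  5.33220440e-04],
       [-2.76762200e-01,  9.60938429e-01,  1.41351927e-04],
       [-5.51512888e-04, -1.17447838e-05, -9.99999848e-01]]), 'wrist_force': array([ 0.73586173, -0.520848  , -0.24802468]), 'torque': array([ 0.16527057, -0.01061056,  0.05670731]), 'grip_force': 14.992096200585365, 'finger_gap': 51.104534364022925}
dxy tool [ 2.64918278e-01 -1.01488182e+00 -1.34186297e-04] yaw err -0.0670594737837149
```

View pics/i.png

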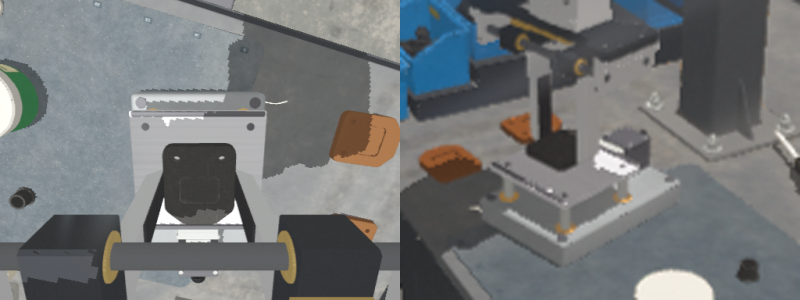

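The plate hangs over the platform, parallel to the lips and midway between them. I lower it slowly.

Emit:
{"fn": "servo_tool", "kwargs": {"plan": [[[0, -1, 4, 0], [0, 0, 4, 0], [0, 0, 2, 0], [0, 0, 1.5, 0], [0, 0, 1, 0], [0, 0, 0, 0], [0, 0, 0, 0], [0, 0, 0, 0]]]}}

```text
clock: 8.0
tcp_pos: [454.7, 145.9, 263.3]
ee_rot: [[-0.961, -0.277, 0.0], [-0.277, 0.961, 0.0], [-0.0, 0.0, -1.0]]
wrist_force: [0.3, -0.5, -0.3]
finger_gap: 51.2
grip_force: 15.0
```

Emit:
{"fn": "servo_tool", "kwargs": {"plan": [[[0, 0, 0.6, 0], [0, 0, 0.4, 0], [0, 0, 0, 0], [0, 0, 0, 0]]]}}

```text
clock: 8.4
tcp_pos: [454.7, 145.9, 262.3]
ee_rot: [[-0.961, -0.277, 0.0], [-0.277, 0.961, 0.0], [-0.0, -0.0, -1.0]]
wrist_force: [0.1, -0.4, 3.4]
finger_gap: 50.8
grip_force: 15.0
```

Contact at 3.4 N. I release and rise straight up.

Emit:
{"fn": "servo_tool", "kwargs": {"plan": [[[0, 0, 0, 0], [0, 0, 0, 0], [0, 0, 0, 0], [0, 0, 0, 0], [0, 0, 0, 0]]], "fingers": 0.2}}

```text
clock: 8.9
tcp_pos: [454.6, 145.9, 262.1]
ee_rot: [[-0.961, -0.277, -0.0], [-0.277, 0.961, 0.0], [0.0, 0.0, -1.0]]
wrist_force: [0.8, -0.3, -0.8]
finger_gap: 75.0
grip_force: 0.0
```

Emit:
{"fn": "servo_tool", "kwargs": {"plan": [[[0, 0, -3, 0], [0, 0, -10, 0], [0, 0, -15, 0], [0, 0, -15, 0], [0, 0, 0, 0], [0, 0, 0, 0]]]}}

```text
clock: 9.5
tcp_pos: [454.7, 145.8, 305.6]
ee_rot: [[-0.961, -0.277, 0.001], [-0.277, 0.961, 0.0], [-0.001, -0.0, -1.0]]
wrist_force: [-0.8, 0.3, -0.2]
finger_gap: 75.8
grip_force: 0.0
```

Run:
```python
from h import *
o=sensors.get_obs();print(o['tcp_pos'],o['clock'],o['finger_gap'],o['wrist_force'])
w=snap('wrist');s=snap('scene')
cv2.imwrite('pics/j.png',np.hstack([cv2.resize(w['color'][80:300,130:380,::-1],(400,352),interpolation=2),cv2.resize(s['color'][130:236,180:300,::-1],(400,352),interpolation=2)]))
```

```text
[454.73451555 145.84574867 305.64863523] 9.5 75.7853601302801 [-0.84391665  0.30467546 -0.19398124]
```

View pics/j.png

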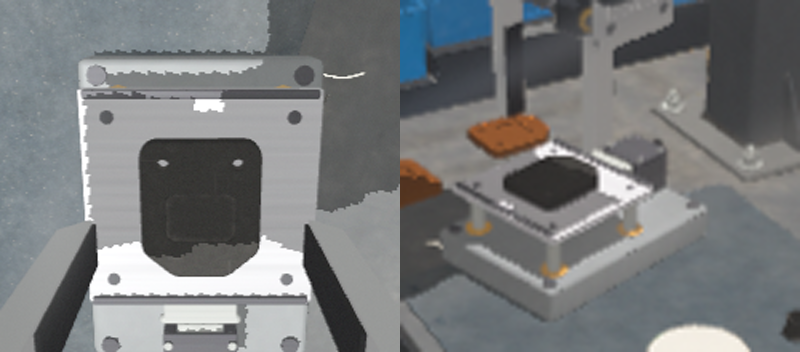

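The plate lies flat and square in the middle of the platform, spanning x 139–262 and y 138–276 in the left crop, with the platform screws around it. A numeric check follows.

Run:
```python
from h import *
w=np.load('pics/wrist.npz');o=sensors.get_obs();R,t=o['ee_rot'],o['tcp_pos']
P=lambda u,v,z: (R.T@(ray(w,130+(u+.5)/1.6-.5,80+(v+.5)/1.6-.5,z)-t))[:2].round(1)
print('screws',*[P(*p,62) for p in((106,117),(294,117),(114,279),(287,279))])
print('plate L,R,T,B',*[P(*p,70) for p in((139,190),(262,190),(200,138),(200,276))])
print('edges T',P(145,139,70),P(255,139,70))
```

```text
screws [ 39.2 -39.3] [39.2 40.6] [-36.8 -39.1] [-36.7  41.1]
plate L,R,T,B [  9.2 -25.3] [ 9.3 27.1] [31.9  0.7] [-31.1   0.7]
edges T [ 31.4 -22.1] [31.4 23.5]
```

Emit:
{"fn": "servo_tool", "kwargs": {"plan": [[[0, 0, 0, 0], [0, 0, 0, 0], [0, 0, 0, 0], [0, 0, 0, 0], [0, 0, 0, 0], [0, 0, 0, 0], [0, 0, 0, 0], [0, 0, 0, 0]]], "fingers": 1, "force": 20}}

```text
clock: 10.4
tcp_pos: [454.7, 145.9, 305.2]
ee_rot: [[-0.961, -0.277, -0.0], [-0.277, 0.961, 0.0], [0.0, 0.0, -1.0]]
wrist_force: [0.8, 0.0, 0.6]
finger_gap: 14.9
grip_force: 0.0
```

The plate is within 1 mm of the platform centre. I move down close with the fingers shut.

Emit:
{"fn": "servo_tool", "kwargs": {"plan": [[[1, 1, 0, 0], [0, 0, 0, 0], [0, 0, 0, 0], [0, 0, 10, 0], [0, 0, 10, 0], [0, 0, 8, 0], [0, 0, 4, 0], [0, 0, 0, 0], [0, 0, 0, 0]]]}}

```text
clock: 11.3
tcp_pos: [453.5, 146.6, 273.2]
ee_rot: [[-0.961, -0.277, -0.0], [-0.277, 0.961, 0.0], [0.0, 0.0, -1.0]]
wrist_force: [-1.1, 0.5, 0.2]
finger_gap: 0.4
grip_force: 0.0
```

Emit:
{"fn": "servo_tool", "kwargs": {"plan": [[[0, 0, 2, 0], [0, 0, 2, 0], [0, 0, 2, 0], [0, 0, 2, 0], [0, 0, 2, 0], [0, 0, 0, 0]]]}}

```text
clock: 11.9
tcp_pos: [453.6, 146.7, 263.2]
ee_rot: [[-0.961, -0.277, 0.0], [-0.277, 0.961, 0.0], [-0.0, 0.0, -1.0]]
wrist_force: [-0.4, -1.2, 5.0]
finger_gap: 0.7
grip_force: 2.6
```

Emit:
{"fn": "servo_tool", "kwargs": {"plan": [[[0, 0, 2, 0], [0, 0, 2, 0], [0, 0, 2, 0], [0, 0, 2, 0], [0, 0, 2, 0], [0, 0, 2, 0], [0, 0, 2, 0], [0, 0, 2, 0], [0, 0, 2, 0], [0, 0, 0, 0]]]}}

```text
clock: 12.9
tcp_pos: [453.6, 146.7, 245.3]
ee_rot: [[-0.961, -0.277, 0.0], [-0.277, 0.961, 0.0], [-0.0, 0.0, -1.0]]
wrist_force: [0.3, -1.2, 8.3]
finger_gap: 0.5
grip_force: 4.1
```

Emit:
{"fn": "servo_tool", "kwargs": {"plan": [[[0, 0, 0.5, 0], [0, 0, 0, 0], [0, 0, 0, 0], [0, 0, 0, 0], [0, 0, 0, 0]]]}}

```text
clock: 13.4
tcp_pos: [453.6, 146.7, 245.0]
ee_rot: [[-0.961, -0.277, 0.001], [-0.277, 0.961, 0.0], [-0.001, -0.0, -1.0]]
wrist_force: [-1.1, -0.4, 8.7]
finger_gap: 0.4
grip_force: 4.1
```

It is about 24 mm down, past the catch. I rise slowly and watch where the force vanishes.

Emit:
{"fn": "servo_tool", "kwargs": {"plan": [[[0, 0, -2, 0], [0, 0, -2, 0], [0, 0, -2, 0], [0, 0, -2, 0], [0, 0, 0, 0], [0, 0, 0, 0]]]}}

```text
clock: 14.0
tcp_pos: [453.3, 146.5, 252.5]
ee_rot: [[-0.961, -0.277, -0.0], [-0.277, 0.961, -0.0], [0.0, 0.0, -1.0]]
wrist_force: [0.1, -0.5, 0.5]
finger_gap: 0.5
grip_force: 0.0
```

Emit:
{"fn": "servo_tool", "kwargs": {"plan": [[[0, 0, -3, 0], [0, 0, -10, 0], [0, 0, -20, 0], [0, 0, -20, 0], [0, 0, -10, 0], [0, 0, 0, 0], [0, 0, 0, 0]]]}}

```text
clock: 14.7
tcp_pos: [453.3, 146.5, 315.4]
ee_rot: [[-0.961, -0.277, 0.0], [-0.277, 0.961, -0.0], [-0.0, -0.0, -1.0]]
wrist_force: [1.0, -1.1, -0.3]
finger_gap: 0.5
grip_force: 0.0
```

Run:
```python
from h import *
o=sensors.get_obs();R,t=o['ee_rot'],o['tcp_pos'];print(t,o['clock'])
w=snap('wrist');g=w['color']
m=(g.max(2)<70).astype(np.uint8)
# expected plate corners if top at z=52 (locked) vs 70 (up)
c=np.array([453.6,146.0]);th=np.radians(16);x=np.array([np.cos(th),np.sin(th)]);y=np.array([-x[1],x[0]])
for z in(52,70):
    q=[proj(w,[*(c+a*x+b*y),z]).round(1) for a,b in((-31,-26),(-31,26),(31,-26),(31,26))]; print(z,*q)
cs,_=cv2.findContours(m,0,2)
for k in cs:
    r=cv2.boundingRect(k)
    if 1000<cv2.contourArea(k)<15000: print(r,cv2.contourArea(k),cv2.minAreaRect(k)[2])
```

```text
[453.2880153  146.46312006 315.42934066] 14.7
52 [218.4 160. ] [288.2 160.2] [220.5 236.7] [285.9 236.9]
70 [215.6 165.1] [290.7 165.3] [218.1 246.9] [288.1 247. ]
(446, 346, 56, 38) 1482.5 90.0
(262, 275, 104, 105) 9926.0 -0.0
(144, 275, 105, 109) 10338.5 90.0
(220, 161, 68, 62) 3556.0 90.0
(188, 0, 324, 103) 1572.0 17.60763168334961
```

The force is zero at 16.5 mm of depth, and the plate's image (x 220–288, top edge 161) matches a locked top at z = 52. The platform is latched and the robot is clear of it, so I hand in.

```bash
python3 -c "
from cell import env
print(env.sign_off())"
```

```text
the job is handed in; nothing more can be done
None
```

The cover plate lies flat within about 1 mm of the middle of the platform, which is pressed down and latched with the robot clear of it, and the job was handed in at about 15 s.

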